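# Square a flatted disc to the jig's alignment bar

### The job

On the alignment jig, turn the flatted disc on its spigot by its finger post until its flat edge faces the sliding bar, and slide the bar in until it lies flush along the whole flat. Keep the disc down on its spigot throughout, and do not disturb the screwdriver, the tape roll or the side cutters lying nearby.

Things in the scene. Friction and masses are not known exactly. Their poses are not given: they have to be found in the camera images.
- jig: fixed grey base plate, 205 x 136 x 12 mm, place and yaw vary. Origin: on the bench under the axis of the round spigot (22 mm wide, top 35 mm above the bench) on which the disc turns. x axis points from the spigot to the sliding bar, z up; plate from x = -68 to +137, y = +-68 mm. A round pad holds the disc's underside 15 mm above the bench; the disc's 24 mm bore has 1 mm play all round.
- disc: loose aluminium disc, 110 mm diameter, 16 mm thick, about 0.6 kg, one straight flat (75 mm long, 40 mm from the centre), a finger post on its face opposite the flat. Turns any amount either way on the spigot, held by friction only (under 4 N at the post). Origin: centre of its underside; x axis points to the flat's middle, z up. Starts 0.9 rad to fully opposite away from facing the bar.
- post_top (a point): top centre of the disc's dark round finger post: 14 mm diameter, 35 mm tall above a 20 mm wide, 3 mm high collar, 38 mm from the disc's centre, opposite the flat. Post top 69 mm, collar top 34 mm, disc's upper face 31 mm above the bench. Can be pushed sideways or gripped from above.
- flat (a point): middle of the disc's flat edge, at half its thickness (23 mm above the bench).
- bar_face (a point): middle of the sliding bar's face that looks to the disc, 23 mm above the bench. The bar is aluminium, 104 mm long across the jig, 14 mm thick, from 21 to 38 mm above the bench; the face stands square to the jig's x axis. Same axes as the jig. Pressed on the flat with about 10 N it squares up the last few degrees of the disc itself.
- bar_tab_top (a point): top centre of the upright handle tab on the bar's sled, 72 mm above the bench and 34 mm behind the bar's face (away from the disc): 12 mm thick along the jig's x axis, 44 mm wide across it, free from 38 to 72 mm above the bench. Same axes as the jig.
- alignment_bar (a joint): travel of the sliding bar toward the disc (jig's -x), m: 0 = drawn back (face 75 mm from the spigot axis), starts at 0 to 0.012. About 0.035 when flush on a flat that faces it; the disc's round edge stops it near 0.020; end stop at 0.040. About 2 N friction; stays where it is left.
- screwdriver: bystander: loose screwdriver, 158 mm long, lying to the right of the jig; origin under its middle.
- tape_roll: bystander: loose black roll of tape, 67 mm diameter, 19 mm high, to the right of the jig; origin under its centre.
- side_cutters: bystander: loose side cutters, 170 mm long, lying to the left of the jig; origin under their middle.
There are look-alikes about, which are no part of the job. Of the things like the disc, leave any that is blue; of the rest the smaller one is meant.

How it is judged:
By the outcome, as a careful person would: the job done as asked, in the order asked, and still so for the second after the job is handed in, with the robot touching nothing.
It also fails if it takes over 54 s, if anything falls off the work surface, if the arm or the gripper's body presses on something with over 40 N, if the wrist force passes 120 N, or if a joint passes its speed limit or range.

### The arm

A 6-joint arm with a two-finger parallel gripper is mounted at the origin on a cart in front of the work surface, level with it; the furniture and walls round the work are solid. World frame = base frame: x ahead of the robot, y to its left, z up, the work surface at z = 0. Lengths are in m, angles in rad, forces in N, time in s.
With the tool pointing down it reaches from about 0.35 to 0.775 m from the base axis. Payload 5.5 kg.
Tool frame: the origin (TCP) lies between the finger pads; the fingertips stand 17 mm ahead of it and the grasp point (between the pads) lies 2 mm behind it (env.finger_overhang is the distance from the TCP to the fingertips, in m); z points along the fingers, y is the line along which they close (so a half turn about z gives the same grasp; the last joint's range is limited). The gripper opens to 85 mm and grips with 20 to 120 N. Pads are 22 mm wide; open, the fingers measure 114 mm over their backs; the gripper's body (76 mm by 85 mm) begins 54 mm behind the grasp point. The pads swing forward as they close: fully open they stand 13 mm farther back than shut.
Start: joints at [-1.301, 0.313, 0.046, 1.304, 0, 1.431], TCP at [0.229, -0.527, 0.248] pointing down, gripper open.
Joint ranges: [-2.76, 2.76], [-0.86, 1.69], [-1.03, 1.26], [-2.2, 2.34], [-1.47, 1.5], [-3.14, 3.14]. Speed limits (rad/s): [2.57, 2.57, 3.14, 3.14, 3.14, 3.14].

### API

Orientations are given as a unit quaternion [w, x, y, z].
In Python, from workcell import env gives the robot as it stands. The module is installed in compiled form; this text tells all that it offers.
- The arm moves only by the shell command python3 -m pendant 'ROWS' [FORCE]. ROWS is JSON, a list of rows, each a list of 5 numbers: the gripper's target within -1 to 1 (fully open at 1, half-way at 0, shut at -1), then the shift along the tool's x, y, z in m, then the turn about the tool's z in rad. A call has 1 to 8 rows; each row shifts and turns the commanded pose from where the row before left it, along the tool's axes as they then stand; what a row does not reach is not made up. A row lasts 1/8 s, in which the tool goes at most 62.5 mm and 10.7 degrees, less where a joint would pass 70% of its speed; a pose out of reach is approached as far as the arm can. A call with a gripper value outside its range is refused whole. The fingers move at their own pace and stop on an object; FORCE is the grip in N (left out, the last holds). Time passes only in rows, so rows that do not move let the fingers close. It gives the time, the measured TCP pose, the force, the opening and the grip force at its end, in the units of the state.
- env.get_state(): the state, without advancing time (a new reading comes with each control period).
- env.read_camera(name): name is "scene" or "top" or "wrist"; returns the picture (480x640x3 uint8, red, green, blue); there is no depth.
- env.calibration(name): a dict with "K" (3x3 intrinsics, pixels), "T" (4x4, takes a point from camera to world coordinates); the wrist camera has in their place "tool_from_camera" (4x4, takes a point from camera to tool coordinates, whose origin is the TCP and whose axes are the flange's). Camera axes: x right, y down, z forward; pixel columns grow to the right and rows downward; lengths in m; the calibration is good to about 2 mm. A picture is of the moment at which its call begins: read the wrist's pose just before it. calibration takes no time and is no camera call.
- env.hand_in(): hands the job in; it is judged then, once.
Trained networks look in the newest picture that a camera, given by its name, has taken for a name from the list of things; names that differ only in an ending like _2 or _b are one class to them, and where a whole thing is asked for, a point or a joint stands for the part that bears it (a point fixed in the world has none). Each returns a list of dicts, best first, with "score" (0 to 1); they miss things now and then, are a little off and sometimes report something else, mostly with a low value. They report only what shows in the picture. A call takes as long as a camera call. They do not tell look-alikes from the thing itself.
- env.recognise(camera, label): "centre" ([column, row] in pixels, amid what is visible of it).
The state is a dict: "clock": time; "joint_pos": joint angles; "qvel": joint speeds; "tau": joint torques, N m; "tcp_pos": TCP position; "orientation": TCP orientation; "wrist_force": force on the tool from outside, world axes, zero at the start; "ft_torque": the same for the moment, N m; "finger_gap": finger opening in m; "grip_force": force on a finger pad.
Only numpy, scipy, OpenCV 4.12 (cv2) and the standard library are available. Lean on these libraries where they do the work, as an engineer would, in place of code of your own. Each camera call takes 0.05 s, during which the arm holds its last target. There are 200 camera calls.

## Working session

There is one attempt and no reset: what is moved stays moved. The work goes in short steps, Python scripts to look and compute and a shell command to move; the robot and the scene stay as the last step left them, time stands still between calls to the robot, and variables do not carry over. Pictures are saved under pics/ and viewed, at most 12 in all, crops included, and the job is handed in when it is done.

```bash
mkdir -p pics; cat > h.py <<'E'
import numpy as np, cv2
from workcell import env
def ray(cam,uv,z):
    c=env.calibration(cam);K=np.array(c["K"]);
    if "T" in c: T=np.array(c["T"])
    else:
        s=env.get_state();w,x,y,q=s["orientation"]
        from scipy.spatial.transform import Rotation as R
        W=np.eye(4);W[:3,:3]=R.from_quat([x,y,q,w]).as_matrix();W[:3,3]=s["tcp_pos"];T=W@np.array(c["tool_from_camera"])
    d=T[:3,:3]@np.linalg.solve(K,[uv[0],uv[1],1]);o=T[:3,3]
    return o+d*(z-o[2])/d[2]
def save(cam,n):
    im=env.read_camera(cam);cv2.imwrite(f"pics/{n}.png",im[:,:,::-1]);return im
E
python3 - <<'E'
from h import *
for c in("top","scene"):
    save(c,c+"1")
    for l,z in(("disc",.031),("post_top",.069),("bar_tab_top",.072),("bar_face",.038),("jig",.012),("screwdriver",.01),("tape_roll",.019),("side_cutters",.01)):
        for r in env.recognise(c,l)[:3]: print(c,l,np.round(r["score"],2),np.round(r["centre"]),ray(c,r["centre"],z).round(3))
print(env.get_state())
E
```

```text
top disc 0.7 [388. 274.] [0.5   0.176 0.031]
top disc 0.64 [446. 160.] [0.763 0.037 0.031]
top disc 0.57 [161. 298.] [0.45  0.699 0.031]
top post_top 0.94 [386. 273.] [0.504 0.186 0.069]
top post_top 0.59 [444. 162.] [0.748 0.051 0.069]
top post_top 0.57 [166. 296.] [0.457 0.675 0.069]
top bar_tab_top 0.72 [357. 235.] [0.588 0.247 0.072]
top bar_face 0.75 [356. 237.] [0.587 0.248 0.038]
top jig 0.96 [370. 250.] [0.556 0.214 0.012]
top screwdriver 0.94 [463. 281.] [0.482 0.001 0.01 ]
top tape_roll 0.94 [474. 326.] [ 0.38  -0.017  0.019]
top side_cutters 0.73 [242. 307.] [0.426 0.514 0.01 ]
scene disc 0.87 [375. 237.] [0.487 0.193 0.031]
scene disc 0.86 [260. 412.] [0.448 0.707 0.031]
scene disc 0.7 [314. 173.] [0.747 0.043 0.031]
scene post_top 0.82 [370. 236.] [0.48  0.237 0.069]
scene post_top 0.55 [315. 178.] [0.705 0.106 0.069]
scene bar_tab_top 0.81 [329. 235.] [0.561 0.283 0.072]
scene bar_face 0.6 [329. 232.] [0.585 0.238 0.038]
scene jig 0.56 [344. 245.] [0.547 0.235 0.012]
scene screwdriver 0.76 [406. 204.] [0.488 0.01  0.01 ]
scene tape_roll 0.76 [450. 212.] [ 0.374 -0.008  0.019]
scene side_cutters 0.91 [336. 338.] [0.425 0.484 0.01 ]
scene side_cutters 0.5 [329. 232.] [0.6   0.213 0.01 ]
{'clock': 0.9, 'joint_pos': array([-1.30056903e+00,  3.13168911e-01,  4.60863209e-02,  1.30359980e+00,
        9.25836411e-06,  1.43117371e+00]), 'qvel': array([-0.00131695,  0.00010838,  0.00018805,  0.00092451, -0.00089218,
       -0.00214198]), 'tau': array([ 4.80317922e-04, -4.80444002e+01,  2.98815215e+01, -5.86869305e-05,
        2.35713213e-05,  5.15082334e-06]), 'tcp_pos': array([ 0.22911168, -0.52741858,  0.24833528]), 'orientation': array([5.65445312e-05, 9.79076256e-01, 2.03493689e-01, 8.33681770e-06]), 'wrist_force': array([ 0.06456991, -0.67330533, -0.19462221]), 'ft_torque': array([-0.01233928,  0.0662458 , -0.05977895]), 'grip_force': 0.0, 'finger_gap': 0.08503797597776322}
```

View pics/top1.png

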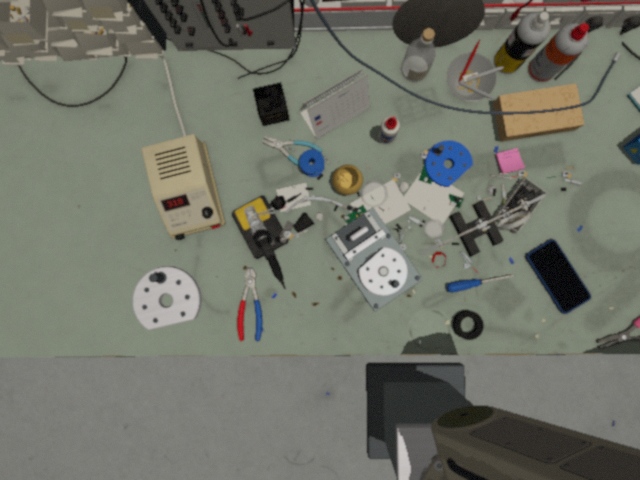

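```bash
python3 -c "
import cv2
a=cv2.imread('pics/top1.png')[180:340,280:500]
cv2.imwrite('pics/crop1.png',cv2.resize(a,None,fx=3.6,fy=3.6,interpolation=2))"
```

```text
(no output)
```

View pics/crop1.png

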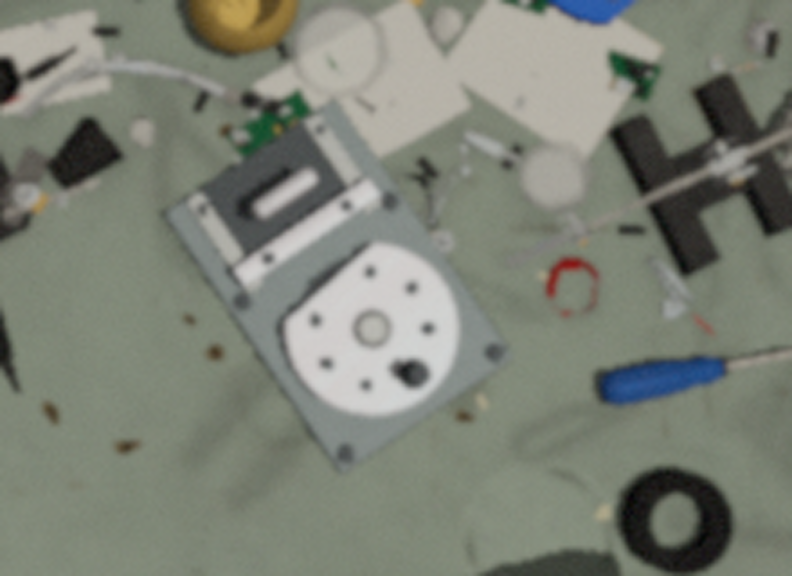

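The top view shows three disc-like things: a blue one at (446,160), a large grey one at (166,298), and the grey one on the jig at (385,271). The blue one is excluded, and of the two grey ones the jig disc is smaller, so that is the disc. The crop puts its post at crop (412,372) and its flat roughly toward the bar. I'll work out that angle and then look from close by.

```bash
python3 - <<'E'
from h import *
P=lambda u,v,z:ray("top",(280+u/3.6,180+v/3.6),z)[:2]
s=P(372,328,.035);p=P(414,372,.069);b=[P(238,278,.038),P(380,190,.038)];f=[P(285,320,.031),P(372,244,.031)];t=[P(255,212,.072),P(315,177,.072)]
print(s,p,b,f,t)
a=lambda d:np.degrees(np.arctan2(d[1],d[0]))
n=lambda q:a(np.array([(q[1]-q[0])[1],-(q[1]-q[0])[0]]))
print("bar n",n(b),"tab n",n(t),"s->tab",a(sum(t)/2-s),"s->post",a(p-s),np.linalg.norm(p-s),"flat n",n(f), "plate", [a(P(*x,.012)-P(*y,.012)) for x,y in (((168,212),(343,470)),((335,103),(507,348)))])
E
python3 -m pendant '[[1,0.03,-0.03,-0.01,0],[1,0.033,-0.033,-0.01,0],[1,0.033,-0.033,-0.01,0],[1,0.033,-0.033,-0.01,0],[1,0.033,-0.033,-0.01,0],[1,0.033,-0.033,-0.01,0],[1,0.033,-0.033,-0.01,0],[1,0.033,-0.033,-0.01,0]]'
python3 -m pendant '[[1,0.033,-0.033,0,0],[1,0.033,-0.033,0,0],[1,0.033,-0.033,0,0],[1,0.033,-0.033,0,0],[1,0.033,-0.033,0,0],[1,0.033,-0.033,0,0],[1,0.02,-0.02,0,0],[1,0,0,0,0]]'
python3 - <<'E'
from h import *
im=save("wrist","w1")
for l,z in(("disc",.031),("post_top",.069),("bar_tab_top",.072),("bar_face",.038)):
    for r in env.recognise("wrist",l)[:2]: print(l,r["score"],np.round(r["centre"]),ray("wrist",r["centre"],z).round(3))
E
```

```text
[0.50737494 0.18686872] [0.48005465 0.16540882] [array([0.53968311, 0.27115852]), array([0.59459478, 0.18057816])] [array([0.51295907, 0.24144013]), array([0.56075681, 0.18548324])] [array([0.57898941, 0.26133159]), array([0.60020021, 0.22416695])]
bar n -148.7749002229467 tab n -150.28550189398035 s->tab 34.20189954738678 s->post -141.85060979429753 0.03474083335148851 flat n -139.49642636349645 plate [np.float64(33.48823582352553), np.float64(33.94481737471085)]
clock: 1.9
tcp_pos: [0.3648, -0.1826, 0.3289]
orientation: [0.0, 0.979, 0.203, 0.0]
wrist_force: [0.7, -0.6, 0.1]
finger_gap: 0.0852
grip_force: 0.0
clock: 2.9
tcp_pos: [0.4779, 0.1043, 0.328]
orientation: [0.0, 0.979, 0.205, -0.0]
wrist_force: [-0.1, -0.5, 0.2]
finger_gap: 0.0846
grip_force: 0.0
disc 0.9 [266. 135.] [0.51  0.176 0.031]
disc 0.72 [235.  39.] [0.583 0.237 0.031]
post_top 0.72 [476.   6.] [0.69  0.04  0.069]
bar_tab_top 0.56 [234.  37.] [0.581 0.227 0.072]
bar_face 0.9 [232.  35.] [0.586 0.238 0.038]
```

View pics/w1.png

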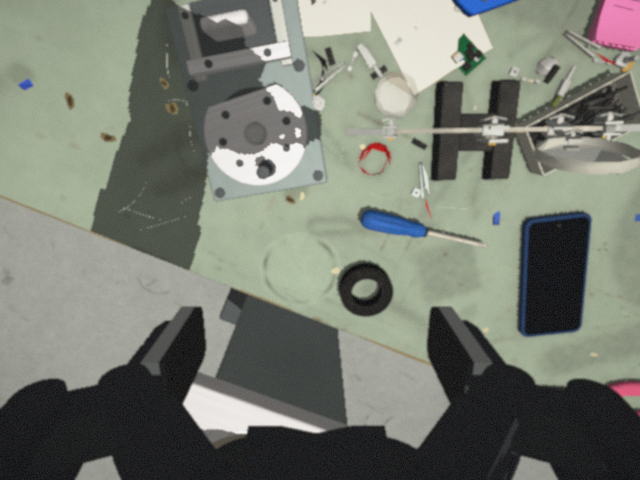

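The wrist view shows the jig disc at (257,132) with its post at (263,165), and the bar above it at (238,58), partly in the arm's shadow. The disc looks nearly aligned already, which doesn't fit the 0.9 rad minimum start, so I need a closer look.

```bash
python3 -m pendant '[[1,0.03,-0.02,0.01,-0.1],[1,0.03,-0.02,0.02,-0.07],[1,0.01,-0.01,0.03,0],[1,0,0,0.03,0],[1,0,0,0,0]]'
python3 - <<'E'
from h import *
im=save("wrist","w2");cv2.imwrite("pics/w2b.png",cv2.convertScaleAbs(im[:,:,::-1],alpha=1.3,beta=10))
print(ray("wrist",(320,200),.031))
for l,z in(("disc",.031),("post_top",.069),("bar_tab_top",.072),("bar_face",.038)):
    for r in env.recognise("wrist",l)[:2]: print(l,r["score"],np.round(r["centre"]),ray("wrist",r["centre"],z).round(3))
E
```

```text
clock: 3.78
tcp_pos: [0.5149, 0.1779, 0.2362]
orientation: [-0.0, 0.958, 0.285, -0.002]
wrist_force: [-0.1, -0.3, 0.0]
finger_gap: 0.0853
grip_force: 0.0
[0.52306209 0.17888748 0.031     ]
disc 0.86 [599.  65.] [0.738 0.052 0.031]
disc 0.79 [304. 219.] [0.501 0.182 0.031]
post_top 0.83 [310. 217.] [0.515 0.183 0.069]
bar_tab_top 0.76 [300.  89.] [0.592 0.241 0.072]
bar_face 0.74 [299.  86.] [0.594 0.245 0.038]
```

View pics/w2b.png

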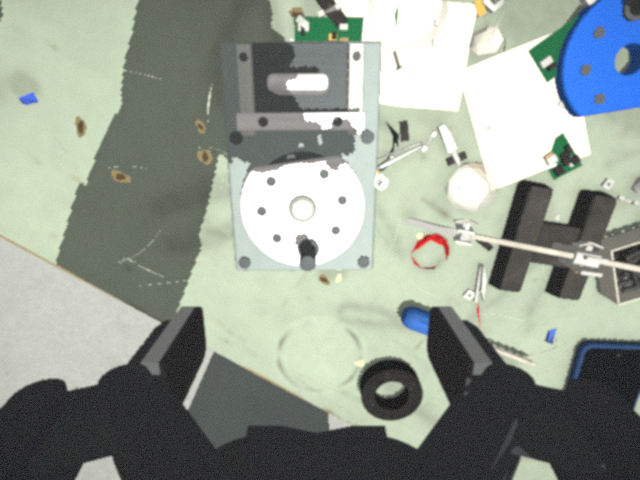

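The closer view shows the spigot at (302,209), the post collar near (308,245), and the flat running from (248,173) to (345,158), with the bar at (300,120). The flat is only about 9° off, whatever the text says. Next I'll measure the jig frame.

```bash
python3 - <<'E'
from h import *
P=lambda u,v,z:ray("wrist",(u,v),z)[:2]
a=lambda d:np.degrees(np.arctan2(d[1],d[0])).round(1)
s=P(302,209,.035);print("spigot",s)
print("yaw plate",a(P(221,43,.012)-P(237,270,.012)),a(P(381,42,.012)-P(373,270,.012)),"across",a(P(237,270,.012)-P(373,270,.012))-90,a(P(221,43,.012)-P(381,42,.012))-90)
print("bar",a(P(235,130,.038)-P(367,130,.038))-90, "tab",a(P(268,90,.072)-P(329,90,.072))-90)
p=P(307,245,.060);print("post",p,a(s-p),np.linalg.norm(s-p))
p=P(308,266,.034)
print("flat",a(P(248,173,.031)-P(345,158,.031))-90)
t=P(299,82,.072);print("tabtop",t,a(t-s),np.linalg.norm(t-s)); c=(P(221,43,.012)+P(381,42,.012)+P(237,270,.012)+P(373,270,.012))/4
print("plate c",c,a(c-s),np.linalg.norm(c-s),"tool yaw",2*np.degrees(np.arctan2(.285,.958)),env.get_state()["tcp_pos"])
E
python3 -c "
import cv2
a=cv2.imread('pics/w2b.png')[30:290,200:400]
cv2.imwrite('pics/c2.png',cv2.resize(a,None,fx=2.3,fy=2.3,interpolation=2))"
```

```text
spigot [0.51040052 0.18882107]
yaw plate 33.4 33.8 across 33.099999999999994 33.5
bar 33.099999999999994 tab 33.099999999999994
post [0.4918346  0.17098882] 43.8 0.02574262521840396
flat 41.80000000000001
tabtop [0.59539947 0.24404103] 33.0 0.10136105991202442
plate c [0.54000063 0.20733151] 32.0 0.034911355689646095 tool yaw 33.134933837672854 [0.51734853 0.17865261 0.2400499 ]
```

View pics/c2.png

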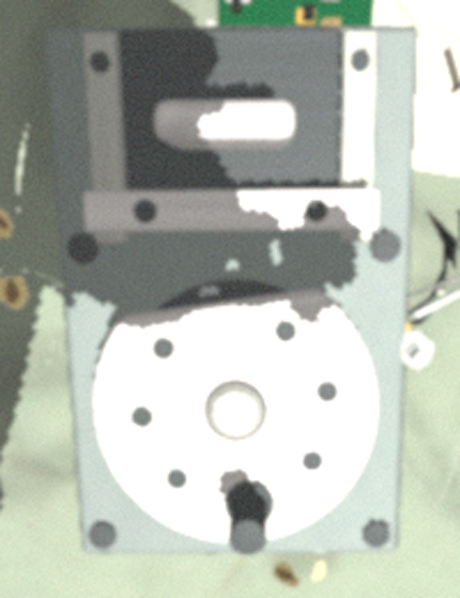

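The jig yaw is about 33.3°, the disc about 41°, and the spigot is at (0.510, 0.189). The tab distance of 0.101 m implies a travel of about 8 mm, which is in range. I'll centre the open fingers where the post should end up and close gently.

```bash
python3 -m pendant '[[1,-0.02,-0.006,0.01,0],[1,-0.019,-0.006,0.03,0],[1,0,0,0.04,0],[1,0,0,0.04,0],[1,0,0,0.04,0],[1,0,0,0.02,0],[1,0,0,0,0]]' 20; python3 - <<'E'
from h import *
print(env.get_state()["tcp_pos"]); save("wrist","w3")
E
```

```text
clock: 4.9
tcp_pos: [0.4768, 0.1674, 0.0578]
orientation: [-0.0, 0.958, 0.286, -0.001]
wrist_force: [-0.6, 0.5, 0.8]
finger_gap: 0.0852
grip_force: 0.0
[0.47676312 0.16737922 0.05781181]
```

View pics/w3.png

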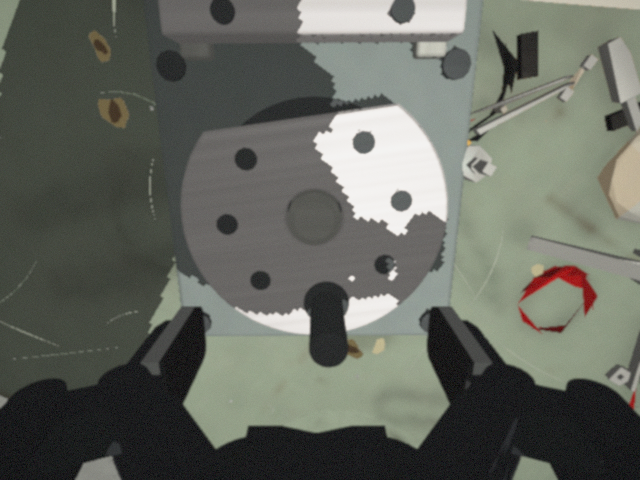

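From close by, the flat runs from (205,132) to (395,100), about 9° off. The post at (328,300–355) sits between the open fingers at (190,340) and (440,340), so I'll close.

```bash
python3 -m pendant '[[-0.4,0,0,0,0],[-0.7,0,0,0,0],[-0.75,0,0,0,0],[-0.8,0,0,0,0],[-0.9,0,0,0,0],[-0.9,0,0,0,0],[-0.9,0,0,0,0],[-0.9,0,0,0,0]]' 20; python3 - <<'E'
from h import *
save("wrist","w4")
E
```

```text
clock: 5.95
tcp_pos: [0.4778, 0.1674, 0.0588]
orientation: [0.0, 0.958, 0.286, 0.0]
wrist_force: [0.2, -3.4, 7.2]
finger_gap: 0.0132
grip_force: 20.8
```

View pics/w4.png

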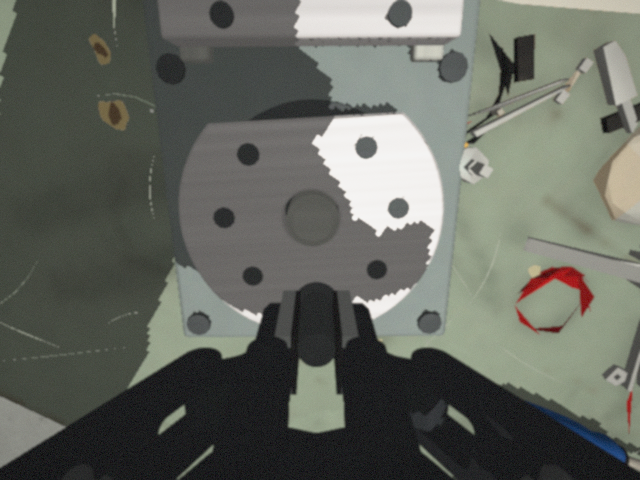

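The disc has turned: the flat now runs from (210,124) to (405,113), about 2.5° from the bar, with the post gripped at (316,325). I'll nudge it 2 mm, release and lift clear.

```bash
python3 -m pendant '[[-0.9,0,-0.001,0,0],[-0.9,0,-0.001,0,0],[-0.9,0,0,0,0],[-0.5,0,0,0,0],[0,0,0,0,0],[0,0,0,0,0],[0,0,0,0,0]]'; python3 -m pendant '[[0,0,0,-0.02,0],[0,0,0,-0.04,0],[0,0,0,-0.04,0],[0,0,0,-0.03,0],[0,0,0,0,0]]'; python3 - <<'E'
from h import *
im=save("wrist","w5")
for l,z in(("bar_tab_top",.072),("bar_face",.038)):
    for r in env.recognise("wrist",l)[:2]: print(l,r["score"],np.round(r["centre"]),ray("wrist",r["centre"],z).round(3))
E
```

```text
clock: 6.88
tcp_pos: [0.4759, 0.1695, 0.0581]
orientation: [-0.0, 0.958, 0.286, -0.0]
wrist_force: [0.8, 0.2, -1.0]
finger_gap: 0.0428
grip_force: 0.0
clock: 7.5
tcp_pos: [0.4778, 0.1698, 0.1908]
orientation: [0.0, 0.958, 0.286, 0.003]
wrist_force: [-0.6, 0.1, -0.3]
finger_gap: 0.0424
grip_force: 0.0
bar_tab_top 0.88 [314.  43.] [0.573 0.234 0.072]
bar_face 0.61 [315.  45.] [0.577 0.236 0.038]
```

View pics/w5.png

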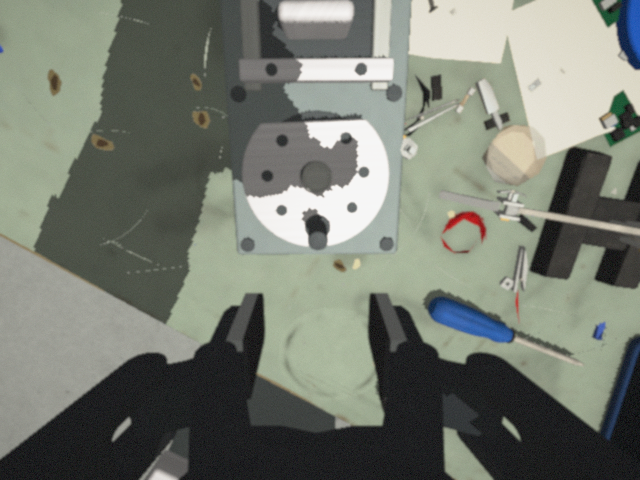

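The flat is now parallel to the bar face, from (255,122) to (378,121), and the post at (316,225) is in line with the spigot at (316,177). Next I'll close the fingers, go behind the tab, come down and push.

```bash
python3 -m pendant '[[-1,0.042,0,0,0],[-1,0.042,0,0,0],[-1,0.042,0,0,0],[-1,0.041,0.0015,0,0],[-1,0,0,0.02,0],[-1,0,0,0,0]]'; python3 - <<'E'
from h import *
s=env.get_state();print(s["tcp_pos"],s["finger_gap"]);save("scene","s2");im=cv2.imread("pics/s2.png")[140:300,240:460];cv2.imwrite("pics/s2c.png",cv2.resize(im,None,fx=3.5,fy=3.5))
E
```

```text
clock: 8.4
tcp_pos: [0.6148, 0.2592, 0.1641]
orientation: [0.0, 0.958, 0.286, -0.004]
wrist_force: [-0.3, 0.4, 0.3]
finger_gap: 0.0002
grip_force: 0.0
[0.61475676 0.25915321 0.1640535 ] 0.00015504948173142373
```

View pics/s2c.png

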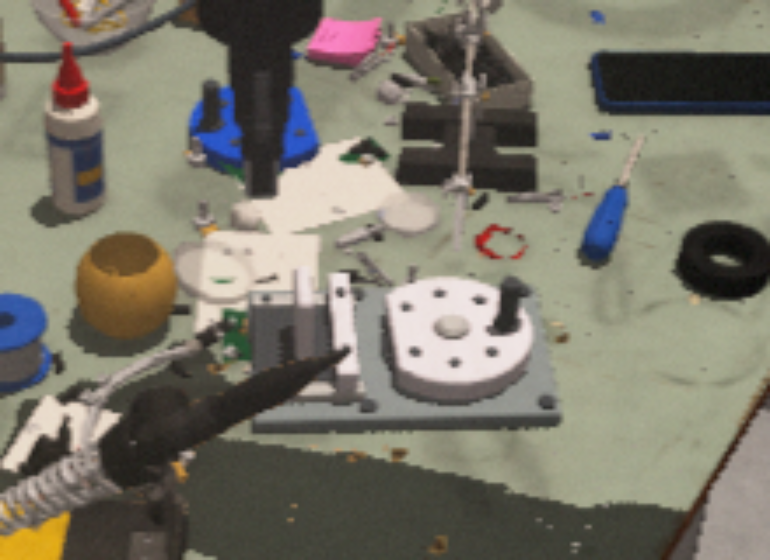

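The scene view shows the bar back at crop (340,330), the disc's flat facing it, and the closed fingers above and behind the tab at crop (262,180) with nothing under them. I'll go down behind the tab.

```bash
python3 -m pendant '[[-1,0.004,0,0.01,0],[-1,0,0,0.03,0],[-1,0,0,0.03,0],[-1,0,0,0.02,0],[-1,0,0,0.012,0],[-1,0,0,0,0]]'; python3 -m pendant '[[-1,-0.005,0,0,0],[-1,-0.005,0,0,0],[-1,-0.005,0,0,0],[-1,-0.004,0,0,0],[-1,0,0,0,0]]'
```

```text
clock: 9.2
tcp_pos: [0.6195, 0.2615, 0.0657]
orientation: [0.0, 0.958, 0.286, -0.001]
wrist_force: [-0.6, 0.2, -0.4]
finger_gap: -0.0001
grip_force: 0.0
clock: 9.82
tcp_pos: [0.6041, 0.2512, 0.0667]
orientation: [0.0, 0.958, 0.286, 0.0]
wrist_force: [-0.7, -0.3, -0.7]
finger_gap: 0.0
grip_force: 0.1
```

```bash
python3 -m pendant '[[-1,-0.004,0,0,0],[-1,-0.004,0,0,0],[-1,-0.004,0,0,0],[-1,-0.003,0,0,0]]'; python3 -m pendant '[[-1,-0.002,0,0,0],[-1,-0.002,0,0,0],[-1,0,0,0,0]]'; python3 - <<'E'
from h import *
save("wrist","w6")
E
```

```text
clock: 10.32
tcp_pos: [0.5916, 0.2429, 0.0664]
orientation: [0.0, 0.958, 0.286, 0.0]
wrist_force: [1.0, 1.0, 1.2]
finger_gap: 0.0001
grip_force: 1.0
clock: 10.7
tcp_pos: [0.588, 0.2408, 0.0661]
orientation: [0.0, 0.958, 0.286, -0.0]
wrist_force: [0.9, 0.0, 1.0]
finger_gap: -0.0005
grip_force: 0.7
```

View pics/w6.png

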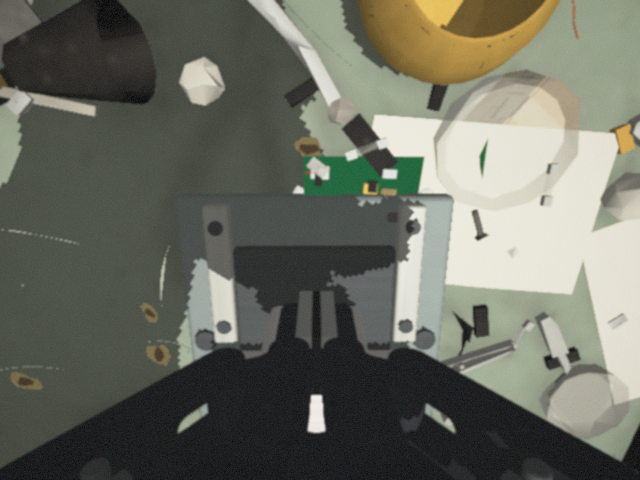

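The wrist view shows the fingers behind the tab at (317,320), centred between the rails. I'll keep pushing in small steps until the force rises.

```bash
python3 -m pendant '[[-1,-0.002,0,0,0],[-1,-0.001,0,0,0],[-1,0,0,0,0]]'; python3 -m pendant '[[-1,-0.001,0,0,0],[-1,0,0,0,0]]';python3 -m pendant '[[-1,-0.001,0,0,0],[-1,0,0,0,0]]'
```

```text
clock: 11.12
tcp_pos: [0.5855, 0.2392, 0.066]
orientation: [0.0, 0.958, 0.286, -0.0]
wrist_force: [1.5, -0.3, 0.4]
finger_gap: -0.0001
grip_force: 0.7
clock: 11.38
tcp_pos: [0.5848, 0.2388, 0.066]
orientation: [-0.0, 0.958, 0.286, -0.0]
wrist_force: [2.9, 1.6, -1.6]
finger_gap: -0.0001
grip_force: 1.2
clock: 11.62
tcp_pos: [0.5842, 0.2384, 0.0662]
orientation: [-0.0, 0.958, 0.286, 0.0]
wrist_force: [3.0, 1.5, -3.7]
finger_gap: 0.0001
grip_force: 2.0
```

```bash
for i in 1 ; do python3 -m pendant '[[-1,-0.001,0,0,0],[-1,0,0,0,0]]'; done; python3 -m pendant '[[-1,-0.001,0,0,0],[-1,0,0,0,0]]'; python3 -m pendant '[[-1,-0.001,0,0,0],[-1,0,0,0,0]]'
```

```text
clock: 11.88
tcp_pos: [0.5833, 0.2377, 0.0662]
orientation: [-0.0, 0.958, 0.286, 0.0]
wrist_force: [3.1, 3.1, -2.8]
finger_gap: -0.0001
grip_force: 2.2
clock: 12.12
tcp_pos: [0.5829, 0.2375, 0.0663]
orientation: [-0.0, 0.958, 0.286, 0.001]
wrist_force: [3.7, 3.8, -4.5]
finger_gap: 0.0002
grip_force: 3.0
clock: 12.38
tcp_pos: [0.5828, 0.2375, 0.0664]
orientation: [-0.001, 0.958, 0.286, 0.001]
wrist_force: [6.6, 4.3, -5.4]
finger_gap: 0.0003
grip_force: 4.3
```

```bash
python3 -m pendant '[[-1,-0.0015,0,0,0],[-1,0,0,0,0]]'; python3 -m pendant '[[-1,-0.0015,0,0,0],[-1,0,0,0,0],[-1,0,0,0,0]]'; python3 -m pendant '[[-1,-0.001,0,0,0],[-1,0,0,0,0],[-1,0,0,0,0],[-1,0,0,0,0]]'
```

```text
clock: 12.62
tcp_pos: [0.5828, 0.2374, 0.0665]
orientation: [-0.001, 0.958, 0.286, 0.003]
wrist_force: [10.0, 7.1, -8.0]
finger_gap: 0.0002
grip_force: 6.1
clock: 13.0
tcp_pos: [0.5828, 0.2373, 0.0667]
orientation: [-0.001, 0.958, 0.286, 0.004]
wrist_force: [12.4, 10.5, -9.6]
finger_gap: 0.0002
grip_force: 7.9
clock: 13.5
tcp_pos: [0.5827, 0.2373, 0.0668]
orientation: [-0.002, 0.958, 0.286, 0.005]
wrist_force: [15.2, 11.9, -12.3]
finger_gap: -0.0004
grip_force: 9.1
```

Pushing force is 19 N and the bar has stalled at the flush distance. I'll back off, lift clear and look.

```bash
python3 -m pendant '[[-1,0.006,0,0,0],[-1,0.01,0,0,0],[-1,0.012,0,0,0],[-1,0,0,0,0],[-1,0,0,-0.03,0],[-1,0,0,-0.05,0],[-1,0,0,-0.05,0],[-1,0,0,-0.02,0]]'; python3 -m pendant '[[-1,-0.05,0,0,0],[-1,-0.05,0,0,0],[-1,-0.04,0,0,0],[-1,0,0,0,0],[-1,0,0,0,0]]'; python3 - <<'E'
from h import *
im=save("wrist","w7");r=env.recognise("wrist","post_top");print(r[:1]);a=im[40:300,180:440,::-1];cv2.imwrite("pics/w7c.png",cv2.resize(a,None,fx=2.3,fy=2.3,interpolation=2))
E
```

```text
clock: 14.5
tcp_pos: [0.6026, 0.2498, 0.2202]
orientation: [0.0, 0.958, 0.286, 0.002]
wrist_force: [-0.5, -0.2, 0.2]
finger_gap: -0.0
grip_force: 0.0
clock: 15.12
tcp_pos: [0.4851, 0.1731, 0.2168]
orientation: [0.0, 0.958, 0.286, 0.001]
wrist_force: [-1.0, -0.7, -0.4]
finger_gap: 0.0001
grip_force: 0.0
[{'centre': [307.6, 193.9], 'score': 0.8}]
```

View pics/w7c.png

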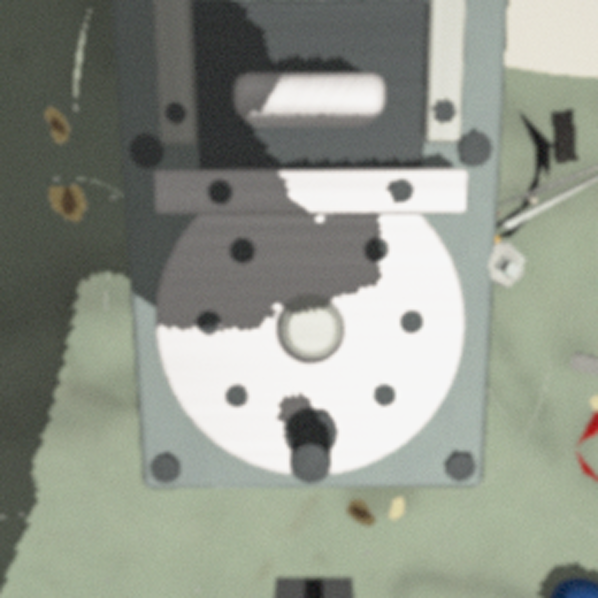

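The crop shows the bar's face at row 212 lying along the whole flat, columns 195–425, with no gap. The post at (310,440) is in line with the spigot at (310,328), the disc is seated, and the robot is clear.

```bash
python3 -c "
from workcell import env
print(env.hand_in())"
```

```text
the job is handed in; nothing more can be done
None
```

The job is handed in: the disc's flat faces the bar and the bar lies flush along the whole flat at about 15 s on the clock. The disc is seated on its spigot, and the arm never went near the screwdriver, tape roll or side cutters. The disc started only about 8° off, not the 0.9 rad or more stated in the task.

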